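# Clear the topping jars and hand over the dessert dish

## Robot

A 7-joint arm with a two-finger parallel gripper is mounted at the origin on the work surface. World frame = base frame: x ahead of the robot, y to its left, z up, the work surface at z = 0. Lengths are in m, angles in rad, forces in N, time in s.
With the tool pointing down it reaches from about 0.4 to 0.85 m from the base axis. Payload 10.4 kg.
Tool frame: the origin (TCP) lies at the centre of the arm's flange, where the gripper is bolted on; the fingertips stand 173 mm ahead of it and the grasp point (between the pads) lies 155 mm ahead of it; z points along the fingers, y is the line along which they close (so a half turn about z gives the same grasp; the last joint's range is limited). The gripper opens to 85 mm and grips with 20 to 120 N. Pads are 22 mm wide; open, the fingers measure 114 mm over their backs; the gripper's body (76 mm by 85 mm) begins 54 mm behind the grasp point. The pads swing forward as they close: fully open they stand 13 mm farther back than shut.
Start: joints at [1.156, 0.332, -0.065, 1.46, 0.022, 1.35, -0.088], TCP at [0.239, -0.578, 0.405] pointing down, gripper open.
Joint ranges: [-2.6, 2.6], [-0.5, 2.12], [-1.47, 1.34], [0.16, 2.42], [-1.27, 4.41], [0.06, 2.06], [-2.6, 2.6]. Speed limits (rad/s): [2.22, 2.22, 2.79, 2.79, 3.14, 3.14, 3.14].

## Interface

Orientations are given as a rotation vector (axis times angle).
In Python, from rig import monitor, read_camera, camera_params, job, search_frame gives the robot as it stands.
- The arm moves only by the shell command python3 -m inch 'ROWS' [FORCE]. ROWS is JSON, a list of rows, each an object of numbers: "x", "y", "z": the shift along the world's x, y, z normalised to -1 to 1, where 1 is 0.12 m; "wx", "wy", "wz": the turn, a rotation vector about the world's x, y, z normalised to -1 to 1, where 1 is pi/4 rad; "claw": the opening, from -1 (shut) to 1 (fully open). A call has 1 to 5 rows; each row is the pose to reach, as a shift and turn from the pose commanded when the call began; what a row does not reach only later rows make up. A row lasts 1/12 s, in which the tool goes at most 41.7 mm and 7.16 degrees, less where a joint would pass 70% of its speed; a pose out of reach is approached as far as the arm can. A call with a number of a shift or a turn outside -1 to 1 is refused whole. A call with a gripper value outside its range is refused whole. The fingers move at their own pace and stop on an object; FORCE is the grip in N (left out, the last holds). Time passes only in rows, so rows that repeat a pose let the fingers close. It gives the time, the measured TCP pose, the force, the opening and the grip force at its end, in the units of the state.
- monitor.observe(): the state, without advancing time (a new reading comes with each control period).
- read_camera(name): name is "scene" or "top" or "wrist"; returns the picture (480x640x3 uint8, red, green, blue); there is no depth.
- camera_params(name): a dict with "intrinsics" (3x3 intrinsics, pixels), "k1" (the pictures are not rectified: a ray, as slopes to the right and down, at radius r is drawn at 1 + k1 r^2 times it, then the intrinsics apply), "position" and "attitude" of the camera in the world. Camera axes: x right, y down, z forward; pixel columns grow to the right and rows downward; lengths in m; the calibration is good to about 2 mm. A picture is of the moment at which its call begins: read the wrist's pose just before it. camera_params takes no time and is no camera call; for the wrist camera it gives the pose at the moment of the call.
- job.hand_in(): hands the job in; it is judged then, once.
Trained networks look in the newest picture that a camera, given by its name, has taken for a name from the list of things; names that differ only in an ending like _2 or _b are one class to them, and where a whole thing is asked for, a point or a joint stands for the part that bears it (a point fixed in the world has none). Each returns a list of dicts, best first, with "score" (0 to 1); they miss things now and then, are a little off and sometimes report something else, mostly with a low value. They report only what shows in the picture. A call takes as long as a camera call.
- search_frame(target, camera): "position" ([x, y, z] in m, in world coordinates, good to about 4 mm: the middle of the surface that is visible of it).
The state is a dict: "t": time; "joint_pos": joint angles; "qd": joint speeds; "tau": joint torques, N m; "eef_pos": TCP position; "tool_rot": TCP orientation; "ft_force": force on the tool from outside, world axes, zero at the start; "torque": the same for the moment, N m; "grip_width": opening from 0.0 (shut) to 1.0 (fully open); "grip_force": force on a finger pad.
Only numpy, scipy, OpenCV 4.12 (cv2) and the standard library are available. Lean on these libraries where they do the work, as an engineer would, in place of code of your own. Each camera call takes 0.05 s, during which the arm holds its last target. There are 200 camera calls.

## Task

The dessert on the pastry board is ready to be handed across the counter: first clear the glass jar and the shaker off the board into the wooden jar crate, set down (not dropped) upright, each in an empty cell of its own. Then lift the small dish and turn it through a quarter turn so that its handle points squarely to the board's far side, away from you, keeping it level all the way with the loose chocolate ball in its middle. Finish while still holding it like that, level and still, a hand's breadth above the middle of the board, and do not touch the ball or disturb anything else.

Things in the scene. Friction and masses are not known exactly. Their poses are not given: they have to be found in the camera images.
- board: Brown wooden pastry board, 280 (its x) by 340 (its y) by 18 thick, fixed to the worktop. Origin: centre of its underside, so its top is at z 18. Its x axis points to its far side, away from the robot (within 0.2 rad of world x). It carries the dish, the jar, the shaker and a cutter ring.
- dish: Round white ceramic dish, 136 across, 38 high, about 0.24 kg. Origin: centre of its underside; its x axis points along its one flat handle (radius 68 to 126, 26 wide, z 24 to 34). Upright wall 8 thick (radius 60 to 68), straight from z 18 to the rim at z 38. Dished floor: z 6 in the middle, z 19 at the wall. It starts on the board, handle along the board's +y within 0.15 rad.
- dish_grip (a point): Middle of the 8 thick rim wall across from the handle, at rim height (dish x -64, z 38), a good place to hold: one finger inside (19 of depth beside the wall), one outside, opened only about 30 so that the inner finger clears the ball. Held there with about 50 N the dish stays level to about 1 degree.
- dish_handle_tip (a point): End of the dish's handle, 126 from the dish's axis, 29 above its underside.
- ball: Dark chocolate ball, 34 in diameter, 22 g, lying loose in the middle of the dish (it rolls, so its body axes and origin mean little: use ball_center).
- ball_center (a point): Centre of the chocolate ball, at rest 23 above the dish's underside.
- jar: Straight round glass jar with a steel lid, 47 across, 92 high, about 0.16 kg, standing on the board beside the dish. Origin: centre of its underside, z up.
- shaker: Straight round steel shaker with a pierced top, 48 across, 88 high (top 12 slightly narrower), about 0.16 kg, standing on the board beside the dish. Origin: centre of its underside, z up. The jar and the shaker may have changed places.
- crate: Pale wooden jar crate, 138 (its x) by 204 (its y), outer walls 50 high, dividers 43 high, walls and floor 6 thick, fixed to the worktop. Origin: centre of its underside. Six cells of 60 by 60, centres at x -33 and +33, y -66, 0 and +66. Stock jars fill x +33, y -66 and +66; the other four (three in the row nearer the robot) are empty. Its x is within 0.25 rad of world x.
- stock_l: Stock jar like the glass jar (47 across, 92 high), already in the crate's cell at x +33, y +66; stays there. Origin: centre of its underside.
- stock_r: Stock jar like the glass jar (47 across, 92 high), already in the crate's cell at x +33, y -66; stays there. Origin: centre of its underside.
- cutter: Steel pastry cutter ring, 48 across, 30 high, standing near the board's far edge; stays there. Origin: centre of its underside.
- ramekin: White ramekin, 84 across, 45 high, to the left; stays there. Origin: centre of its underside.

How it is judged:
By the outcome, as a careful person would: the job done as asked, in the order asked, and still so for the second after the job is handed in, while the arm keeps its last pose, push and grip.
It also fails if it takes over 72 s, if anything falls off the work surface, if the arm or the gripper's body presses on something with over 40 N, if the wrist force passes 120 N, or if a joint passes its speed limit or range.

## Working session

There is one attempt and no reset: what is moved stays moved. The work goes in short steps, Python scripts to look and compute and a shell command to move; the robot and the scene stay as the last step left them, time stands still between calls to the robot, and variables do not carry over. Pictures are saved under pics/ and viewed, at most 10 in all, crops included, and the job is handed in when it is done.

```bash
ls; mkdir -p pics; python3 - <<'E'
from rig import *
import cv2
s=monitor.observe(); print(s)
for n in("top","scene"):
    im=read_camera(n); cv2.imwrite(f"pics/{n}0.png",im[:,:,::-1])
    print(n,camera_params(n))
    for t in("board","dish","dish_grip","dish_handle_tip","ball_center","jar","shaker","crate","stock_l","cutter","ramekin"):
        r=search_frame(t,n); print(t,[(round(d["score"],2),[round(float(v),4) for v in d["position"]]) for d in r[:3]])
E
```

```text
pics
{'t': 0.0, 'joint_pos': array([ 1.1563932 ,  0.33288337, -0.06468402,  1.46095285,  0.02162238,
        1.34988301, -0.08849521]), 'qd': array([0.00037977, 0.00033783, 0.00086169, 0.00108143, 0.00094825,
       0.00080798, 0.00025576]), 'tau': array([-1.69085688e-04, -6.25456166e+01,  4.92401782e-02, -3.91603410e+01,
        1.61472335e-02,  9.92636138e-03,  2.96933899e-05]), 'eef_pos': array([ 0.2386054 , -0.57752361,  0.40390303]), 'tool_rot': array([-3.08014152e+00, -6.11269287e-01,  5.79451768e-04]), 'ft_force': array([0.71438512, 0.47457702, 0.033454  ]), 'torque': array([ 0.00711006, -0.00287813, -0.00095861]), 'grip_force': 0.0, 'grip_width': 1.0046328516068177}
top {'intrinsics': array([[537.5947396 ,   0.        , 316.71448559],
       [  0.        , 537.5947396 , 235.50349818],
       [  0.        ,   0.        ,   1.        ]]), 'k1': -0.015124149464316288, 'position': array([0.40721815, 0.0719218 , 1.25703054]), 'attitude': array([-2.14692657,  2.15683988, -0.1477628 ])}
board [(0.84, [0.5635, -0.1945, 0.0178])]
dish [(0.67, [0.5798, -0.1733, 0.0307])]
dish_grip [(0.
[... 595 characters left out ...]
'k1': -0.03389184328144551, 'position': array([ 1.26158241, -0.59061463,  0.71461496]), 'attitude': array([-2.01128078, -0.87139185,  0.45121929])}
board [(0.93, [0.6325, -0.2369, 0.0147])]
dish [(0.73, [0.5777, -0.1734, 0.0432])]
dish_grip [(0.86, [0.5766, -0.1689, 0.0372])]
dish_handle_tip [(0.88, [0.5774, -0.1737, 0.0402])]
ball_center [(0.74, [0.5794, -0.1889, 0.0491]), (0.28, [0.4686, -0.1529, 0.0721])]
jar [(0.74, [0.5685, -0.3326, 0.0829])]
shaker [(0.73, [0.4689, -0.1508, 0.0761])]
crate []
stock_l [(0.86, [0.6377, 0.1081, 0.0855]), (0.56, [0.6153, 0.2367, 0.0761])]
cutter [(0.79, [0.6957, -0.2784, 0.0365]), (0.53, [0.5757, -0.1746, 0.0415])]
ramekin [(0.92, [0.5911, 0.4646, 0.031])]
```

View pics/top0.png

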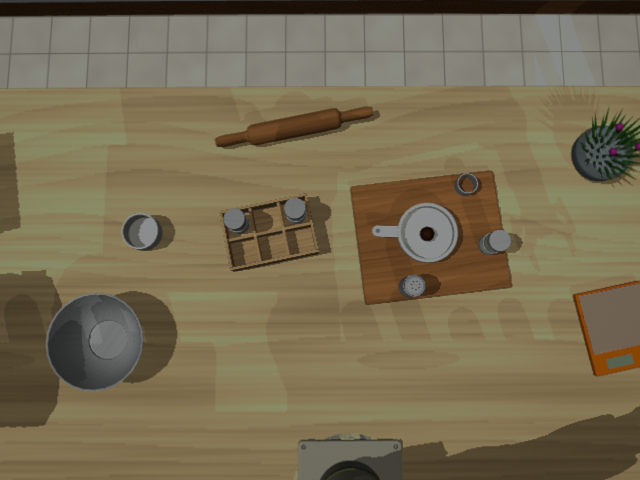

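View pics/scene0.png

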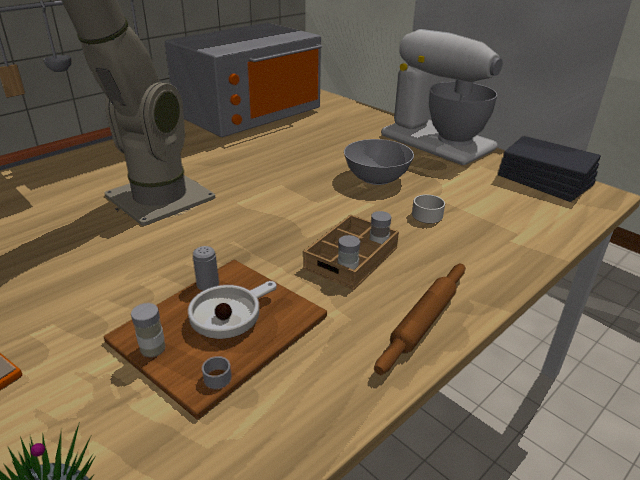

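The top picture shows the board (corners about (351,187), (492,171), (511,287), (366,304)), the dish at (428,232) with its handle left to (374,231), the shaker at (414,285), the jar lid at (498,239), and the crate at (221-318, 196-270). The scene picture agrees with it. I'll refine these positions.

```bash
cat > h.py <<'E'
import numpy as np, cv2
from scipy.spatial.transform import Rotation as R
from rig import *
def ray(n,uv,cp=None):
    c=cp or camera_params(n); K=c["intrinsics"]; d=(np.array(uv,float)-K[:2,2])/K[0,0]
    s=d.copy()
    for _ in range(20): s=d/(1+c["k1"]*(s@s))
    return np.array(c["position"]), R.from_rotvec(c["attitude"]).apply([*s,1])
def atz(n,uv,z,cp=None):
    p,d=ray(n,uv,cp); return p+d*(z-p[2])/d[2]
def proj(n,P,cp=None):
    c=cp or camera_params(n); q=R.from_rotvec(c["attitude"]).inv().apply(np.array(P)-c["position"])
    s=q[:2]/q[2]; s=s*(1+c["k1"]*(s@s)); return c["intrinsics"][:2,:2]@s+c["intrinsics"][:2,2]
E
python3 - <<'E'
from h import *
im=cv2.imread("pics/top0.png")
c=cv2.resize(im[160:310,345:520],None,fx=4.5,fy=4,interpolation=cv2.INTER_CUBIC)
c=cv2.resize(im[165:310,345:520],None,fx=4,fy=4,interpolation=cv2.INTER_CUBIC); cv2.imwrite("pics/c1.png",c)
c=cv2.resize(im[185:280,210:335],None,fx=6,fy=6,interpolation=cv2.INTER_CUBIC); cv2.imwrite("pics/c2.png",c)
E
```

```text
(no output)
```

View pics/c1.png

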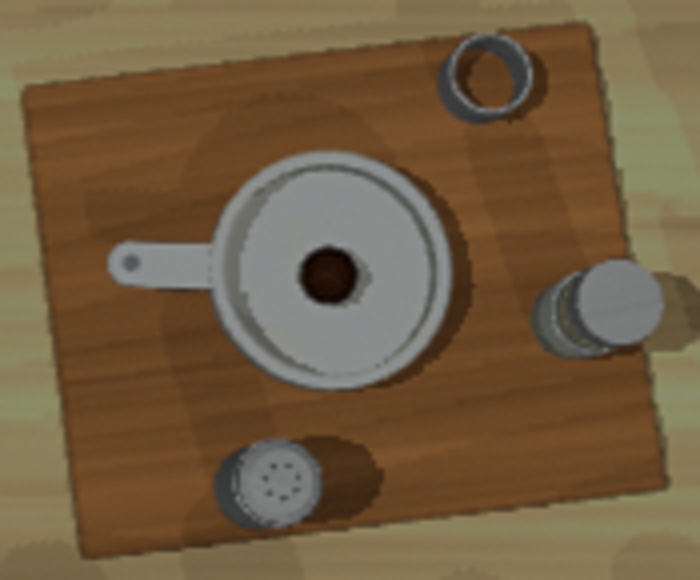

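View pics/c2.png

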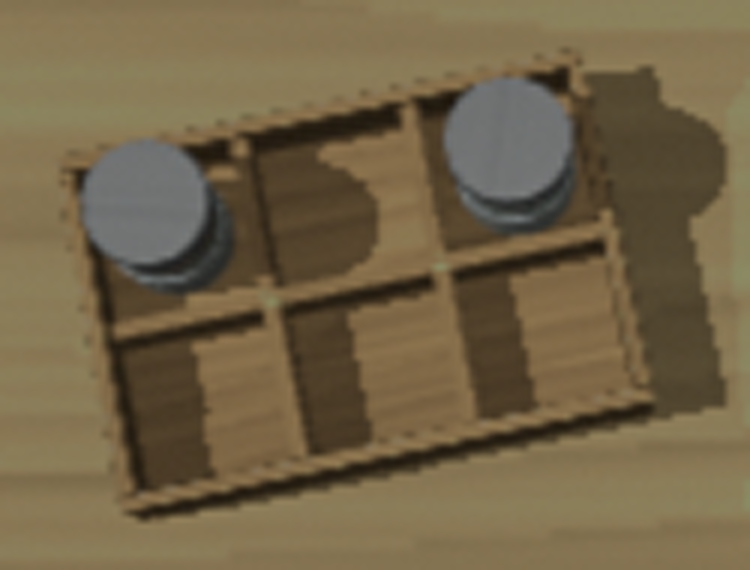

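The crops show these points.
- **Board crop:** board corners at (23,88), (592,22), (665,488), (84,557), the rim centre at (332,270), the handle end at (107,263), the jar lid at (621,303), and the shaker top at (279,481).
- **Crate crop:** corners at (68,158), (575,58), (650,400), (130,505), lids at (146,202) and (509,139), and divider crossings at (270,300) and (440,266).

```bash
python3 - <<'E'
from h import *
A=lambda x,y,z:atz("top",(345+x/4-.375,165+y/4-.375),z)[:2]
B=lambda x,y,z:atz("top",(210+x/6-.42,185+y/6-.42),z)[:2]
np.set_printoptions(precision=4,suppress=True)
def fit(model,w):
    model=np.array(model,float);w=np.array(w);mc=model.mean(0);wc=w.mean(0)
    m=(model-mc);q=w-wc; a=np.arctan2((m[:,0]*q[:,1]-m[:,1]*q[:,0]).sum(),(m*q).sum())
    c,s=np.cos(a),np.sin(a);Rm=np.array([[c,-s],[s,c]]);t=wc-Rm@mc
    print("res mm",1000*((Rm@model.T).T+t-w).round(4).tolist()); return t,a
bt,ba=fit([(.14,.17),(.14,-.17),(-.14,-.17),(-.14,.17)],[A(23,88,.018),A(592,22,.018),A(665,488,.018),A(84,557,.018)])
print("board",bt,ba)
ct,ca=fit([(.069,.102),(.069,-.102),(-.069,-.102),(-.069,.102),(.033,.066),(.033,-.066),(0,.033),(0,-.033)],
 [B(68,158,.05),B(575,58,.05),B(650,400,.05),B(130,505,.05),B(146,202,.098),B(509,139,.098),B(270,300,.043),B(440,266,.043)])
print("crate",ct,ca)
for y in(.066,0,-.066):
    print("cell",y,ct+R.from_euler('z',ca).as_matrix()[:2,:2]@[-.033,y])
d=A(332,270,.056); h=A(107,263,.052); print("dish",d,"handle",h,h-d,np.linalg.norm(h-d),np.degrees(np.arctan2(*(h-d)[::-1])))
print("jar",A(621,303,.11),"shaker",A(279,481,.106),"cutter",A(490,74,.048),"ball",A(329,275,.041))
# scene-cam cross-check
for n,P in dict(jar=[*A(621,303,.11),.11],shaker=[*A(279,481,.106),.106],dish=[*d,.056],tip=[*h,.052]).items(): print(n,proj("scene",P))
E
```

```text
res mm [[0.0022, 0.0005], [0.0013, 0.0006], [-0.0017, -0.0018], [-0.0018, 0.0008], [0.0022, 0.0005], [0.0013, 0.0006], [-0.0017, -0.0018], [-0.0018, 0.0008], [0.0022, 0.0005], [0.0013, 0.0006], [-0.0017, -0.0018], [-0.0018, 0.0008], [0.0022, 0.0005], [0.0013, 0.0006], [-0.0017, -0.0018], [-0.0018, 0.0008], [0.0022, 0.0005], [0.0013, 0.0006], [-0.0017, -0.0018], [-0.0018, 0.0008], [0.0022, 0.0005], [0.0013, 0.0006], [-0.0017, -0.0018], [-0.0018, 0.0008], [0.0022, 0.0005], [0.0013, 0.0006], [-0.0017, -0.0018], [-0.0018, 0.0008], [0.0022, 0.0005], [0.0013, 0.0006], [-0.0017, -0.0018], [-0.0018, 0.0008], [0.0022, 0.0005], [0.0013, 0.0006], [-0.0017, -0.0018], [-0.0018, 0.0008], [0.0022, 0.0005], [0.0013, 0.0006], [-0.0017, -0.0018], [-0.0018, 0.0008], [0.0022, 0.0005], [0.0013, 0.0006], [-0.0017, -0.0018], [-0.0018, 0.0008], [0.0022, 0.0005], [0.0013, 0.0006], [-0.0017, -0.0018], [-0.0018, 0.0008], [0.0022, 0.0005], [0.0013, 0.0006], [-0.0017, -0.0018], [-0.0018, 0.0008], [0.0022, 0.0005], [0.0013, 0.0006], [-0.0017, -0.0018], [-0.0018, 0.0008], [0.0022, 0.0005], [0.0013, 0.0006], [-0.00
[... 28230 characters left out ...]
.0025, -0.0036], [-0.0016, -0.0022], [-0.0021, 0.0031], [-0.0019, -0.0011], [0.0007, 0.0015], [0.0006, -0.0006], [0.0005, -0.0008], [0.0012, 0.0038], [0.0025, -0.0036], [-0.0016, -0.0022], [-0.0021, 0.0031], [-0.0019, -0.0011], [0.0007, 0.0015], [0.0006, -0.0006], [0.0005, -0.0008]]
crate [0.5826 0.1784] 0.19316741369718288
cell 0.066 [0.5375 0.2368]
cell 0 [0.5502 0.172 ]
cell -0.066 [0.5629 0.1072]
dish [ 0.5777 -0.1808] handle [ 0.5828 -0.0542] [0.0051 0.1266] 0.12674123689369568 87.67339362846333
jar [ 0.5513 -0.3249] shaker [ 0.4569 -0.1383] cutter [ 0.6924 -0.2775] ball [ 0.5769 -0.1822]
jar [143.0734 309.8964]
shaker [203.4549 249.1785]
dish [222.4254 304.7506]
tip [274.6666 280.5671]
```

```bash
cat >> h.py <<'E'
def st():
    s=monitor.observe(); M=R.from_rotvec(s["tool_rot"]).as_matrix()
    print("t %.2f"%s["t"],"tcp",s["eef_pos"].round(4),"yang %.2f"%np.degrees(np.arctan2(M[1,1],M[0,1])),"zax",M[:,2].round(4),"q",s["joint_pos"].round(2),"w %.3f gf %.1f"%(s["grip_width"],s["grip_force"]),"F",s["ft_force"].round(1)); return s
E
python3 - <<'E'
from h import *
A=lambda x,y,z:atz("top",(345+x/4-.375,165+y/4-.375),z)[:2]
P=[A(23,88,.018),A(592,22,.018),A(665,488,.018),A(84,557,.018)]
print(np.mean(P,0)); a,b,c,d=P
for v in(a-d,b-c,-(b-a),-(c-d)): print(np.linalg.norm(v),np.degrees(np.arctan2(v[1],v[0])))
E
python3 -m inch '[{"x":0.87,"y":0.7,"wz":0.75},{"x":0.87,"y":0.7,"wz":0.75},{"x":0.87,"y":0.7,"wz":0.75},{"x":0.87,"y":0.7,"wz":0.75},{"x":0.87,"y":0.7,"wz":0.75}]'
python3 -m inch '[{"x":0.87,"y":0.7,"wz":0.75},{"x":0.87,"y":0.7,"wz":0.75},{"x":0.87,"y":0.7,"wz":0.75},{"x":0.87,"y":0.7,"wz":0.75},{"x":0.87,"y":0.7,"wz":0.75}]'
python3 -c "from h import *;st()"
```

```text
[ 0.57408313 -0.194157  ]
0.27599835324199784 6.510857969994155
0.2768328029599233 5.9396674996332
0.34013613333907905 96.53031683280344
0.3373771074604347 96.39109987940124
t 1.20 tcp [ 0.2387 -0.5776  0.4048] yang -67.55 zax [ 1.e-04 -1.e-04 -1.e+00] q [ 1.16  0.33 -0.06  1.46  0.02  1.35 -0.09] w 1.000 gf 0.0 F [-0.1  0.9  0.4]invalid input at $[0]: expected keys x, y, z, wx, wy, wz, claw
invalid input at $[0]: expected keys x, y, z, wx, wy, wz, claw
```

```bash
python3 -m inch '[{"x":0.87,"y":0.7,"z":0,"wx":0,"wy":0,"wz":0.75,"claw":1},{"x":0.87,"y":0.7,"z":0,"wx":0,"wy":0,"wz":0.75,"claw":1},{"x":0.87,"y":0.7,"z":0,"wx":0,"wy":0,"wz":0.75,"claw":1},{"x":0.87,"y":0.7,"z":0,"wx":0,"wy":0,"wz":0.75,"claw":1},{"x":0.87,"y":0.7,"z":0,"wx":0,"wy":0,"wz":0.75,"claw":1}]'
python3 -m inch '[{"x":0.87,"y":0.7,"z":0,"wx":0,"wy":0,"wz":0.75,"claw":1},{"x":0.87,"y":0.7,"z":0,"wx":0,"wy":0,"wz":0.75,"claw":1},{"x":0.87,"y":0.7,"z":0,"wx":0,"wy":0,"wz":0.75,"claw":1},{"x":0.87,"y":0.7,"z":0,"wx":0,"wy":0,"wz":0.75,"claw":1},{"x":0.87,"y":0.7,"z":0,"wx":0,"wy":0,"wz":0.75,"claw":1}]'
python3 -c "from h import *;st()"
```

```text
t: 1.62
eef_pos: [0.3471, -0.4904, 0.405]
tool_rot: [2.761, 1.499, 0.003]
ft_force: [-1.2, 0.9, -0.6]
grip_width: 0.997
grip_force: 0.0
t: 2.03
eef_pos: [0.451, -0.4059, 0.4049]
tool_rot: [2.207, 2.235, 0.003]
ft_force: [0.3, -0.7, 0.3]
grip_width: 1.004
grip_force: 0.0
t 2.03 tcp [ 0.451  -0.4059  0.4049] yang 0.73 zax [ 0.0017  0.0014 -1.    ] q [ 0.95  0.32 -0.36  1.5   0.11  1.35  0.59] w 1.004 gf 0.0 F [ 0.3 -0.7  0.3]
```

```bash
python3 -m inch '[{"x":0.8,"y":0.65,"z":0,"wx":0,"wy":0,"wz":0.75,"claw":1},{"x":0.8,"y":0.65,"z":0,"wx":0,"wy":0,"wz":0.75,"claw":1},{"x":0.8,"y":0.65,"z":0,"wx":0,"wy":0,"wz":0.75,"claw":1},{"x":0.8,"y":0.65,"z":0,"wx":0,"wy":0,"wz":0.75,"claw":1},{"x":0.8,"y":0.65,"z":0,"wx":0,"wy":0,"wz":0.75,"claw":1}]' | tail -1
python3 -m inch '[{"x":0,"y":0,"z":0,"wx":0,"wy":0,"wz":0.75,"claw":1},{"x":0,"y":0,"z":0,"wx":0,"wy":0,"wz":0.75,"claw":1},{"x":0,"y":0,"z":0,"wx":0,"wy":0,"wz":0.75,"claw":1},{"x":0,"y":0,"z":0,"wx":0,"wy":0,"wz":0.75,"claw":1},{"x":0,"y":0,"z":0,"wx":0,"wy":0,"wz":0.75,"claw":1}]' | tail -1
python3 -m inch '[{"x":0,"y":0,"z":0,"wx":0,"wy":0,"wz":0.72,"claw":1},{"x":0,"y":0,"z":0,"wx":0,"wy":0,"wz":0.72,"claw":1},{"x":0,"y":0,"z":0,"wx":0,"wy":0,"wz":0.72,"claw":1},{"x":0,"y":0,"z":0,"wx":0,"wy":0,"wz":0.72,"claw":1},{"x":0,"y":0,"z":0,"wx":0,"wy":0,"wz":0.72,"claw":1}]' | tail -1
python3 - <<'E'
from h import *
s=st(); im=read_camera("wrist"); print(camera_params("wrist")); cv2.imwrite("pics/w1.png",im[:,:,::-1])
for t in("jar","dish","dish_grip","ball_center","shaker"):
    print(t,[(round(d["score"],2),[round(float(v),4) for v in d["position"]]) for d in search_frame(t,"wrist")[:2]])
for n,P in dict(jar=(.5513,-.3249,.11),dish=(.5777,-.1808,.056),shaker=(.4569,-.1383,.106)).items(): print(n,proj("wrist",P))
E
```

```text
grip_force: 0.0
grip_force: 0.0
grip_force: 0.0
t 3.28 tcp [ 0.5434 -0.3318  0.4047] yang 100.24 zax [-1.e-04  1.e-04 -1.e+00] q [ 0.97  0.44 -0.67  1.4   0.27  1.4   2.05] w 0.997 gf 0.0 F [ 0.1  0.  -0.7]
{'intrinsics': array([[421.72990294,   0.        , 323.21979743],
       [  0.        , 421.72990294, 239.57483814],
       [  0.        ,   0.        ,   1.        ]]), 'k1': -0.0835110332503267, 'position': array([ 0.46146167, -0.34833018,  0.37449263]), 'attitude': array([1.8632521 , 2.23236622, 0.37403503])}
jar [(0.86, [0.5453, -0.3287, 0.1126]), (0.68, [0.5756, -0.1871, 0.0554])]
dish [(0.9, [0.5744, -0.1706, 0.0367])]
dish_grip [(0.64, [0.5782, -0.1669, 0.0343])]
ball_center [(0.59, [0.5725, -0.1885, 0.0519]), (0.43, [0.4578, -0.1562, 0.0883])]
shaker [(0.63, [0.4555, -0.1566, 0.0889]), (0.23, [0.574, -0.1705, 0.0392])]
jar [332.95301419 241.84785737]
dish [495.14425473 277.17641969]
shaker [634.2736566  151.87256675]
```

View pics/w1.png

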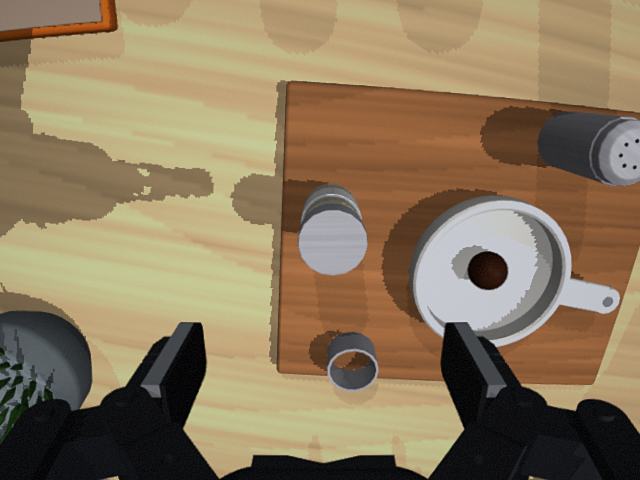

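The wrist picture shows the jar lid at (333,242), exactly where the estimate predicts. The dish is at (493,271), the ball at (488,270), and the shaker top at (624,150). I'll descend on the jar.

```bash
python3 -m inch '[{"x":0.066,"y":0.057,"z":-0.3,"wx":0,"wy":0,"wz":0.015,"claw":1},{"x":0.066,"y":0.057,"z":-0.6,"wx":0,"wy":0,"wz":0.015,"claw":1},{"x":0.066,"y":0.057,"z":-0.85,"wx":0,"wy":0,"wz":0.015,"claw":1},{"x":0.066,"y":0.057,"z":-0.95,"wx":0,"wy":0,"wz":0.015,"claw":1},{"x":0.066,"y":0.057,"z":-1,"wx":0,"wy":0,"wz":0.015,"claw":1}]' | tail -1
python3 -m inch '[{"x":0,"y":0,"z":-0.15,"wx":0,"wy":0,"wz":0,"claw":1},{"x":0,"y":0,"z":-0.3,"wx":0,"wy":0,"wz":0,"claw":1},{"x":0,"y":0,"z":-0.37,"wx":0,"wy":0,"wz":0,"claw":1},{"x":0,"y":0,"z":-0.37,"wx":0,"wy":0,"wz":0,"claw":1},{"x":0,"y":0,"z":-0.37,"wx":0,"wy":0,"wz":0,"claw":0.4}]' 40 | tail -1
python3 -c "from h import *;st()"
python3 -m inch '[{"x":0,"y":0,"z":0,"wx":0,"wy":0,"wz":0,"claw":-0.3},{"x":0,"y":0,"z":0,"wx":0,"wy":0,"wz":0,"claw":-0.3},{"x":0,"y":0,"z":0,"wx":0,"wy":0,"wz":0,"claw":-0.3},{"x":0,"y":0,"z":0,"wx":0,"wy":0,"wz":0,"claw":-0.3},{"x":0,"y":0,"z":0,"wx":0,"wy":0,"wz":0,"claw":-0.3}]' 40 | tail -1
python3 -c "from h import *;st()"
```

```text
grip_force: 0.0
grip_force: 0.0
t 4.42 tcp [ 0.5518 -0.325   0.2416] yang 100.50 zax [ 1.e-03 -4.e-04 -1.e+00] q [ 0.93  0.58 -0.63  1.57  0.37  1.12  1.97] w 0.881 gf 0.0 F [-0.6  0.4  0.1]
grip_force: 40.2
t 4.83 tcp [ 0.5519 -0.3249  0.2419] yang 100.53 zax [ 0.0019 -0.0011 -1.    ] q [ 0.93  0.58 -0.63  1.57  0.37  1.12  1.97] w 0.540 gf 40.2 F [-1.3  0.8  7.7]
```

```bash
python3 -m inch '[{"x":0,"y":0,"z":0.1,"wx":0,"wy":0,"wz":0,"claw":-0.3},{"x":0,"y":0,"z":0.3,"wx":0,"wy":0,"wz":0,"claw":-0.3},{"x":0,"y":0,"z":0.6,"wx":0,"wy":0,"wz":0,"claw":-0.3},{"x":0,"y":0,"z":0.85,"wx":0,"wy":0,"wz":0,"claw":-0.3},{"x":0,"y":0.1,"z":0.95,"wx":0,"wy":0,"wz":0,"claw":-0.3}]' | tail -1
python3 -m inch '[{"x":0,"y":0.22,"z":0,"wx":0,"wy":0,"wz":0,"claw":-0.3},{"x":0,"y":0.44,"z":0,"wx":0,"wy":0,"wz":0,"claw":-0.3},{"x":0,"y":0.67,"z":0,"wx":0,"wy":0,"wz":0,"claw":-0.3},{"x":0,"y":0.9,"z":0,"wx":0,"wy":0,"wz":0,"claw":-0.3}]' | tail -1
python3 -m inch '[{"x":0,"y":0.23,"z":0,"wx":0,"wy":0,"wz":0,"claw":-0.3},{"x":-0.02,"y":0.46,"z":0,"wx":0,"wy":0,"wz":0,"claw":-0.3},{"x":-0.04,"y":0.7,"z":0,"wx":0,"wy":0,"wz":0,"claw":-0.3},{"x":-0.04,"y":0.95,"z":0,"wx":0,"wy":0,"wz":0,"claw":-0.3}]' | tail -1
python3 -m inch '[{"x":0,"y":0.23,"z":0,"wx":0,"wy":0,"wz":0,"claw":-0.3},{"x":-0.02,"y":0.46,"z":0,"wx":0,"wy":0,"wz":0,"claw":-0.3},{"x":-0.04,"y":0.7,"z":0,"wx":0,"wy":0,"wz":0,"claw":-0.3},{"x":-0.04,"y":0.95,"z":0,"wx":0,"wy":0,"wz":0,"claw":-0.3}]' | tail -1
python3 -m inch '[{"x":0,"y":0.23,"z":0,"wx":0,"wy":0,"wz":0,"claw":-0.3},{"x":-0.02,"y":0.46,"z":0,"wx":0,"wy":0,"wz":0,"claw":-0.3},{"x":-0.04,"y":0.7,"z":0,"wx":0,"wy":0,"wz":0,"claw":-0.3},{"x":-0.04,"y":0.9,"z":0,"wx":0,"wy":0,"wz":0,"claw":-0.3}]' | tail -1
python3 -m inch '[{"x":0,"y":0.23,"z":0,"wx":0,"wy":0,"wz":0,"claw":-0.3},{"x":0,"y":0.46,"z":0,"wx":0,"wy":0,"wz":0,"claw":-0.3},{"x":0,"y":0.66,"z":0,"wx":0,"wy":0,"wz":0,"claw":-0.3},{"x":0,"y":0.8,"z":0,"wx":0,"wy":0,"wz":0,"claw":-0.3},{"x":0,"y":0.85,"z":0,"wx":0,"wy":0,"wz":0,"claw":-0.3}]' | tail -1
python3 - <<'E'
from h import *
s=st(); im=read_camera("wrist"); cv2.imwrite("pics/w2.png",im[:,:,::-1])
for n,P in dict(cell=(.5375,.2368,.006),lid=(.5955+.001,.2492,.098)).items(): print(n,proj("wrist",P))
ct=np.array([.5826,.1784]);a=.1932;Rm=np.array([[np.cos(a),-np.sin(a)],[np.sin(a),np.cos(a)]])
for p in((-.069,.102),(.069,.102),(-.069,.033),(0,.033),(0,.102)): print(p,proj("wrist",[*(ct+Rm@p),.05 if abs(p[1])>.1 or p[0]<-.06 else .043]).round())
E
```

```text
grip_force: 41.5
grip_force: 41.5
grip_force: 41.5
grip_force: 41.5
grip_force: 41.5
grip_force: 41.5
t 7.00 tcp [0.5354 0.2366 0.3544] yang 100.77 zax [-8.0e-04  1.3e-03 -1.0e+00] q [ 0.22  0.42 -0.9   1.6   0.34  1.29  1.02] w 0.534 gf 41.5 F [-0.7  0.  -1.4]
cell [324.36289742 210.98623668]
lid [326.99354542 343.21661376]
(-0.069, 0.102) [379. 175.]
(0.069, 0.102) [372. 355.]
(-0.069, 0.033) [274. 176.]
(0, 0.033) [279. 269.]
(0, 0.102) [376. 272.]
```

View pics/w2.png

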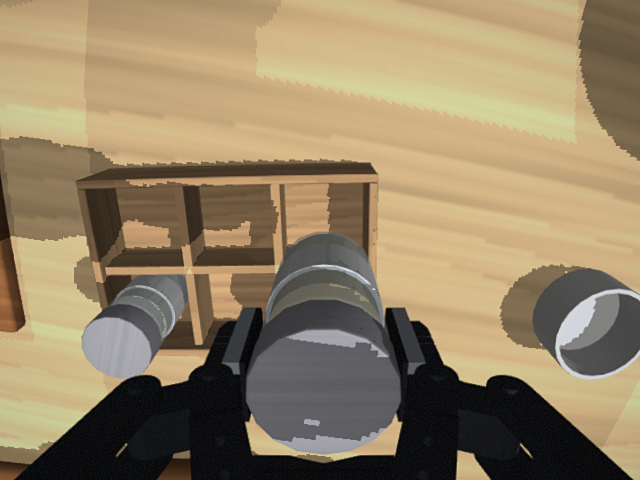

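The wrist picture shows the held jar above the near left cell. The crate's near left corner is at (377,174) and the divider crossing at (281,270), both within 2 px of prediction. I'll lower it.

```bash
python3 -m inch '[{"x":0.017,"y":0,"z":-0.25,"wx":0,"wy":0,"wz":0,"claw":-0.3},{"x":0.017,"y":0,"z":-0.5,"wx":0,"wy":0,"wz":0,"claw":-0.3},{"x":0.017,"y":0,"z":-0.75,"wx":0,"wy":0,"wz":0,"claw":-0.3},{"x":0.017,"y":0,"z":-0.9,"wx":0,"wy":0,"wz":0,"claw":-0.3},{"x":0.017,"y":0,"z":-0.97,"wx":0,"wy":0,"wz":0,"claw":-0.3}]' | tail -1
python3 -c "from h import *;st()"
python3 -m inch '[{"x":0,"y":0,"z":-0.02,"wx":0,"wy":0,"wz":0,"claw":-0.3},{"x":0,"y":0,"z":-0.04,"wx":0,"wy":0,"wz":0,"claw":-0.3},{"x":0,"y":0,"z":-0.055,"wx":0,"wy":0,"wz":0,"claw":-0.3},{"x":0,"y":0,"z":-0.06,"wx":0,"wy":0,"wz":0,"claw":-0.3},{"x":0,"y":0,"z":-0.06,"wx":0,"wy":0,"wz":0,"claw":-0.3}]' | tail -1
python3 -c "from h import *;st()"
```

```text
grip_force: 41.6
t 7.47 tcp [0.5384 0.2312 0.235 ] yang 100.45 zax [-0.0038 -0.0024 -1.    ] q [ 0.17  0.54 -0.83  1.71  0.45  1.09  0.95] w 0.538 gf 41.6 F [ 0.   0.2 -1.6]
grip_force: 41.6
t 7.88 tcp [0.5393 0.2333 0.2316] yang 100.51 zax [ 1.3e-03  4.0e-04 -1.0e+00] q [ 0.17  0.55 -0.83  1.71  0.45  1.08  0.95] w 0.540 gf 41.6 F [-0.3  0.  -1.7]
```

```bash
python3 -m inch '[{"x":0,"y":0,"z":-0.01,"wx":0,"wy":0,"wz":0,"claw":-0.3},{"x":0,"y":0,"z":-0.015,"wx":0,"wy":0,"wz":0,"claw":-0.3},{"x":0,"y":0,"z":-0.015,"wx":0,"wy":0,"wz":0,"claw":-0.3}]' | tail -1
python3 -c "from h import *;st()"
```

```text
grip_force: 41.6
t 8.13 tcp [0.5394 0.2334 0.2299] yang 100.52 zax [ 1.5e-03  3.0e-04 -1.0e+00] q [ 0.17  0.55 -0.83  1.71  0.45  1.08  0.95] w 0.542 gf 41.6 F [-0.2 -1.1  4.3]
```

```bash
python3 -m inch '[{"x":0,"y":0,"z":0,"wx":0,"wy":0,"wz":0,"claw":0.3},{"x":0,"y":0,"z":0,"wx":0,"wy":0,"wz":0,"claw":0.7},{"x":0,"y":0,"z":0,"wx":0,"wy":0,"wz":0,"claw":0.8},{"x":0,"y":0,"z":0,"wx":0,"wy":0,"wz":0,"claw":0.8},{"x":0,"y":0,"z":0,"wx":0,"wy":0,"wz":0,"claw":0.8}]' | tail -1
python3 -c "from h import *;st()"
python3 -m inch '[{"x":0,"y":0,"z":0.1,"wx":0,"wy":0,"wz":0,"claw":0.8},{"x":0,"y":0,"z":0.3,"wx":0,"wy":0,"wz":0,"claw":0.8},{"x":0,"y":0,"z":0.55,"wx":0,"wy":0,"wz":0,"claw":0.8},{"x":0,"y":0,"z":0.8,"wx":0,"wy":0,"wz":0,"claw":0.8},{"x":0,"y":0,"z":1,"wx":0,"wy":0,"wz":0,"claw":1}]' | tail -1
python3 -c "from h import *;st()"
```

```text
grip_force: 0.0
t 8.55 tcp [0.539  0.2332 0.2289] yang 100.52 zax [-2.e-04  0.e+00 -1.e+00] q [ 0.17  0.55 -0.83  1.71  0.45  1.08  0.95] w 0.902 gf 0.0 F [-0.3  0.3  0.6]
grip_force: 0.0
t 8.97 tcp [0.5389 0.2336 0.3522] yang 100.56 zax [ 1.6e-03  9.0e-04 -1.0e+00] q [ 0.22  0.42 -0.9   1.6   0.34  1.28  1.03] w 0.994 gf 0.0 F [0.4 0.4 0.8]
```

```bash
python3 -m inch '[{"x":-0.05,"y":-0.2,"z":0.1,"wx":0,"wy":0,"wz":0,"claw":1},{"x":-0.1,"y":-0.45,"z":0.2,"wx":0,"wy":0,"wz":0,"claw":1},{"x":-0.17,"y":-0.78,"z":0.3,"wx":0,"wy":0,"wz":0,"claw":1}]' | tail -1
python3 -m inch '[{"x":-0.05,"y":-0.25,"z":0,"wx":0,"wy":0,"wz":0,"claw":1},{"x":-0.1,"y":-0.5,"z":0,"wx":0,"wy":0,"wz":0,"claw":1},{"x":-0.17,"y":-0.78,"z":0,"wx":0,"wy":0,"wz":0,"claw":1}]' | tail -1
python3 -m inch '[{"x":-0.05,"y":-0.25,"z":0,"wx":0,"wy":0,"wz":0,"claw":1},{"x":-0.1,"y":-0.5,"z":0,"wx":0,"wy":0,"wz":0,"claw":1},{"x":-0.17,"y":-0.78,"z":0,"wx":0,"wy":0,"wz":0,"claw":1}]' | tail -1
python3 -m inch '[{"x":-0.05,"y":-0.25,"z":0,"wx":0,"wy":0,"wz":0,"claw":1},{"x":-0.1,"y":-0.5,"z":0,"wx":0,"wy":0,"wz":0,"claw":1},{"x":-0.17,"y":-0.7,"z":0,"wx":0,"wy":0,"wz":0,"claw":1},{"x":-0.17,"y":-0.78,"z":0,"wx":0,"wy":0,"wz":0,"claw":1},{"x":-0.17,"y":-0.78,"z":0,"wx":0,"wy":0,"wz":0,"claw":1}]' | tail -1
python3 - <<'E'
from h import *
s=st(); im=read_camera("wrist"); cp=camera_params("wrist")
for P in((.4569,-.1383,.106),(.457,-.1445,.106)): print(proj("wrist",P))
im=im[:,:,::-1]
for t in("shaker","dish"): print(t,[(round(d["score"],2),d["position"].round(4) if hasattr(d["position"],'round') else d["position"]) for d in search_frame(t,"wrist")[:2]])
top=read_camera("top")[:,:,::-1]
cv2.imwrite("pics/m2.png",np.hstack([cv2.resize(im,(480,360)),cv2.resize(top[180:290,210:330],None,fx=2.6,fy=360/110)]))
E
```

```text
grip_force: 0.0
grip_force: 0.0
grip_force: 0.0
grip_force: 0.0
t 10.13 tcp [ 0.4571 -0.1427  0.3854] yang 100.31 zax [ 3.e-04 -6.e-04 -1.e+00] q [ 0.92  0.07 -0.73  1.83  0.05  1.26  1.92] w 1.000 gf 0.0 F [0.  0.2 0.4]
[329.12121744 235.93450156]
[319.29590622 234.37808228]
shaker [(0.92, [0.4502, -0.1432, 0.1047])]
dish [(0.7, [0.5769, -0.1703, 0.0352])]
```

View pics/m2.png

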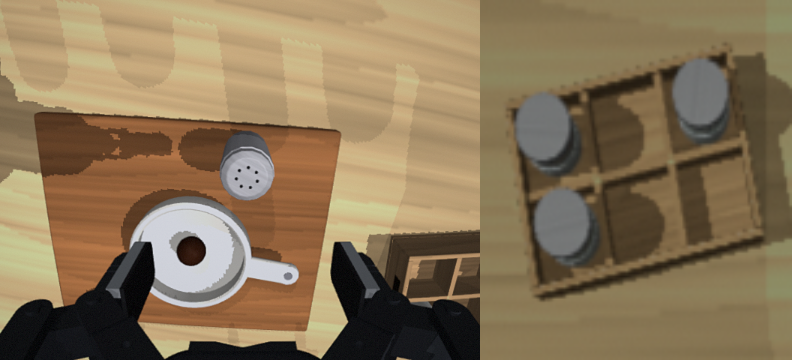

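The jar stands upright in the crate's near left cell. The shaker top is at (329,235) in the wrist picture, matching the estimate.

```bash
python3 -m inch '[{"x":0,"y":0.037,"z":-0.25,"wx":0,"wy":0,"wz":0,"claw":1},{"x":0,"y":0.037,"z":-0.5,"wx":0,"wy":0,"wz":0,"claw":1},{"x":0,"y":0.037,"z":-0.7,"wx":0,"wy":0,"wz":0,"claw":1},{"x":0,"y":0.037,"z":-0.8,"wx":0,"wy":0,"wz":0,"claw":1},{"x":0,"y":0.037,"z":-0.85,"wx":0,"wy":0,"wz":0,"claw":1}]' | tail -1
python3 -m inch '[{"x":0,"y":0,"z":-0.15,"wx":0,"wy":0,"wz":0,"claw":1},{"x":0,"y":0,"z":-0.3,"wx":0,"wy":0,"wz":0,"claw":1},{"x":0,"y":0,"z":-0.38,"wx":0,"wy":0,"wz":0,"claw":1},{"x":0,"y":0,"z":-0.38,"wx":0,"wy":0,"wz":0,"claw":1},{"x":0,"y":0,"z":-0.38,"wx":0,"wy":0,"wz":0,"claw":0.4}]' 40 | tail -1
python3 -c "from h import *;st()"
python3 -m inch '[{"x":0,"y":0,"z":0,"wx":0,"wy":0,"wz":0,"claw":-0.3},{"x":0,"y":0,"z":0,"wx":0,"wy":0,"wz":0,"claw":-0.3},{"x":0,"y":0,"z":0,"wx":0,"wy":0,"wz":0,"claw":-0.3},{"x":0,"y":0,"z":0,"wx":0,"wy":0,"wz":0,"claw":-0.3},{"x":0,"y":0,"z":0,"wx":0,"wy":0,"wz":0,"claw":-0.3}]' 40 | tail -1
python3 -c "from h import *;st()"
```

```text
grip_force: 0.0
grip_force: 0.0
t 11.17 tcp [ 0.458  -0.136   0.2379] yang 100.55 zax [ 3.e-04  3.e-04 -1.e+00] q [ 0.85  0.26 -0.72  1.99  0.21  0.96  1.79] w 0.885 gf 0.0 F [-0.4  0.3 -0.3]
grip_force: 39.9
t 11.58 tcp [ 0.4582 -0.1363  0.2386] yang 100.51 zax [ 2.1e-03 -9.0e-04 -1.0e+00] q [ 0.85  0.26 -0.72  1.99  0.21  0.96  1.78] w 0.553 gf 39.9 F [-0.4  0.1  5.5]
```

```bash
python3 -m inch '[{"x":0,"y":0,"z":0.1,"wx":0,"wy":0,"wz":0,"claw":-0.3},{"x":0,"y":0,"z":0.3,"wx":0,"wy":0,"wz":0,"claw":-0.3},{"x":0,"y":0,"z":0.6,"wx":0,"wy":0,"wz":0,"claw":-0.3},{"x":0,"y":0,"z":0.85,"wx":0,"wy":0,"wz":0,"claw":-0.3},{"x":0,"y":0.1,"z":0.95,"wx":0,"wy":0,"wz":0,"claw":-0.3}]' | tail -1
python3 -m inch '[{"x":0.1,"y":0.2,"z":0,"wx":0,"wy":0,"wz":0,"claw":-0.3},{"x":0.2,"y":0.44,"z":0,"wx":0,"wy":0,"wz":0,"claw":-0.3},{"x":0.3,"y":0.67,"z":0,"wx":0,"wy":0,"wz":0,"claw":-0.3},{"x":0.42,"y":0.95,"z":0,"wx":0,"wy":0,"wz":0,"claw":-0.3}]' | tail -1
python3 -m inch '[{"x":0.1,"y":0.23,"z":0,"wx":0,"wy":0,"wz":0,"claw":-0.3},{"x":0.25,"y":0.46,"z":0,"wx":0,"wy":0,"wz":0,"claw":-0.3},{"x":0.36,"y":0.7,"z":0,"wx":0,"wy":0,"wz":0,"claw":-0.3},{"x":0.42,"y":0.9,"z":0,"wx":0,"wy":0,"wz":0,"claw":-0.3},{"x":0.44,"y":0.95,"z":0,"wx":0,"wy":0,"wz":0,"claw":-0.3}]' | tail -1
python3 -m inch '[{"x":0,"y":0,"z":0,"wx":0,"wy":0,"wz":0,"claw":-0.3},{"x":0,"y":0,"z":0,"wx":0,"wy":0,"wz":0,"claw":-0.3},{"x":0,"y":0,"z":0,"wx":0,"wy":0,"wz":0,"claw":-0.3}]' | tail -1
python3 -c "from h import *;st()"
```

```text
grip_force: 41.5
grip_force: 41.5
grip_force: 41.5
grip_force: 41.5
t 13.00 tcp [0.5605 0.1024 0.3512] yang 100.44 zax [-4.e-04 -1.e-03 -1.e+00] q [ 0.45  0.37 -0.87  1.65  0.29  1.26  1.28] w 0.553 gf 41.5 F [-0.5 -1.  -0.7]
```

```bash
python3 -m inch '[{"x":0.015,"y":0.05,"z":-0.15,"wx":0,"wy":0,"wz":0,"claw":-0.3},{"x":0.015,"y":0.05,"z":-0.4,"wx":0,"wy":0,"wz":0,"claw":-0.3},{"x":0.015,"y":0.05,"z":-0.65,"wx":0,"wy":0,"wz":0,"claw":-0.3},{"x":0.015,"y":0.05,"z":-0.85,"wx":0,"wy":0,"wz":0,"claw":-0.3},{"x":0.015,"y":0.05,"z":-0.97,"wx":0,"wy":0,"wz":0,"claw":-0.3}]' | tail -1
python3 -m inch '[{"x":0,"y":0,"z":-0.02,"wx":0,"wy":0,"wz":0,"claw":-0.3},{"x":0,"y":0,"z":-0.04,"wx":0,"wy":0,"wz":0,"claw":-0.3},{"x":0,"y":0,"z":-0.05,"wx":0,"wy":0,"wz":0,"claw":-0.3},{"x":0,"y":0,"z":-0.05,"wx":0,"wy":0,"wz":0,"claw":-0.3}]' | tail -1
python3 -c "from h import *;st()"
```

```text
grip_force: 41.5
grip_force: 41.5
t 13.75 tcp [0.5631 0.1097 0.2301] yang 100.50 zax [ 1.9e-03  2.0e-04 -1.0e+00] q [ 0.37  0.51 -0.8   1.75  0.42  1.05  1.18] w 0.549 gf 41.5 F [-0.2 -0.3 -1.7]
```

Base is at about 9.5 mm, so 3.5 mm remain.

```bash
python3 -m inch '[{"x":0,"y":-0.01,"z":-0.01,"wx":0,"wy":0,"wz":0,"claw":-0.3},{"x":0,"y":-0.01,"z":-0.02,"wx":0,"wy":0,"wz":0,"claw":-0.3},{"x":0,"y":-0.01,"z":-0.028,"wx":0,"wy":0,"wz":0,"claw":-0.3},{"x":0,"y":-0.01,"z":-0.028,"wx":0,"wy":0,"wz":0,"claw":-0.3}]' | tail -1
python3 -c "from h import *;st()"
```

```text
grip_force: 42.0
t 14.08 tcp [0.5632 0.1085 0.2266] yang 100.50 zax [ 2.e-03 -2.e-04 -1.e+00] q [ 0.37  0.52 -0.8   1.76  0.42  1.05  1.18] w 0.550 gf 42.0 F [-0.5 -1.5  6.3]
```

```bash
python3 -m inch '[{"x":0,"y":0,"z":0,"wx":0,"wy":0,"wz":0,"claw":0.3},{"x":0,"y":0,"z":0,"wx":0,"wy":0,"wz":0,"claw":0.7},{"x":0,"y":0,"z":0,"wx":0,"wy":0,"wz":0,"claw":0.8},{"x":0,"y":0,"z":0,"wx":0,"wy":0,"wz":0,"claw":0.8},{"x":0,"y":0,"z":0,"wx":0,"wy":0,"wz":0,"claw":0.8}]' | tail -1
python3 -m inch '[{"x":0,"y":0,"z":0.1,"wx":0,"wy":0,"wz":0,"claw":0.8},{"x":0,"y":0,"z":0.3,"wx":0,"wy":0,"wz":0,"claw":0.8},{"x":0,"y":0,"z":0.55,"wx":0,"wy":0,"wz":0,"claw":0.8},{"x":0,"y":0,"z":0.8,"wx":0,"wy":0,"wz":0,"claw":0.8},{"x":0,"y":0,"z":1,"wx":0,"wy":0,"wz":0,"claw":1}]' | tail -1
python3 -m inch '[{"x":0,"y":-0.25,"z":0,"wx":0,"wy":0,"wz":-0.1,"claw":-0.29},{"x":0,"y":-0.5,"z":0.1,"wx":0,"wy":0,"wz":-0.2,"claw":-0.29},{"x":0,"y":-0.75,"z":0.2,"wx":0,"wy":0,"wz":-0.284,"claw":-0.29},{"x":0,"y":-0.98,"z":0.25,"wx":0,"wy":0,"wz":-0.284,"claw":-0.29}]' | tail -1
python3 -m inch '[{"x":0,"y":-0.25,"z":0,"wx":0,"wy":0,"wz":0,"claw":-0.29},{"x":0,"y":-0.5,"z":0,"wx":0,"wy":0,"wz":0,"claw":-0.29},{"x":0,"y":-0.75,"z":0,"wx":0,"wy":0,"wz":0,"claw":-0.29},{"x":0,"y":-0.98,"z":0,"wx":0,"wy":0,"wz":0,"claw":-0.29}]' | tail -1
python3 -m inch '[{"x":0.05,"y":-0.25,"z":0,"wx":0,"wy":0,"wz":0,"claw":-0.29},{"x":0.1,"y":-0.5,"z":0,"wx":0,"wy":0,"wz":0,"claw":-0.29},{"x":0.1,"y":-0.75,"z":0,"wx":0,"wy":0,"wz":0,"claw":-0.29},{"x":0.1,"y":-0.9,"z":0,"wx":0,"wy":0,"wz":0,"claw":-0.29},{"x":0.1,"y":-0.98,"z":0,"wx":0,"wy":0,"wz":0,"claw":-0.29}]' | tail -1
python3 -m inch '[{"x":0,"y":0,"z":0,"wx":0,"wy":0,"wz":0,"claw":-0.29},{"x":0,"y":0,"z":0,"wx":0,"wy":0,"wz":0,"claw":-0.29},{"x":0,"y":0,"z":0,"wx":0,"wy":0,"wz":0,"claw":-0.29}]' | tail -1
python3 - <<'E'
from h import *
s=st(); im=read_camera("wrist")[:,:,::-1].copy(); cv2.imwrite("pics/w3.png",im)
g=(.5751,-.2447,.056)
for n,P in dict(grip=g,dish=(.5777,-.1808,.056),tip=(.5828,-.055,.052)).items(): print(n,proj("wrist",P))
# rim outline predicted for overlay at centre c
for rr,col in((.068,(0,0,255)),(.060,(0,255,0))):
    for a in np.arange(0,6.28,.03): u,v=proj("wrist",(.5777+rr*np.cos(a),-.1808+rr*np.sin(a),.056)); cv2.circle(im,(int(round(u)),int(round(v))),0,col,-1)
top=read_camera("top")[:,:,::-1]
cv2.imwrite("pics/m3.png",np.hstack([cv2.resize(im,(533,400)),cv2.resize(top[185:280,210:330],(260,206)).repeat(2,0)[:400]]))
E
```

```text
grip_force: 0.0
grip_force: 0.0
grip_force: 0.0
grip_force: 0.0
grip_force: 0.0
grip_force: 0.0
t 16.25 tcp [ 0.5749 -0.2421  0.3759] yang 87.89 zax [ 5.e-04  8.e-04 -1.e+00] q [ 0.84  0.43 -0.68  1.48  0.27  1.33  1.68] w 0.356 gf 0.0 F [0.  1.3 0.8]
grip [320.75861529 218.45048976]
dish [409.95380904 218.78670647]
tip [574.63759985 218.3559867 ]
```

View pics/m3.png

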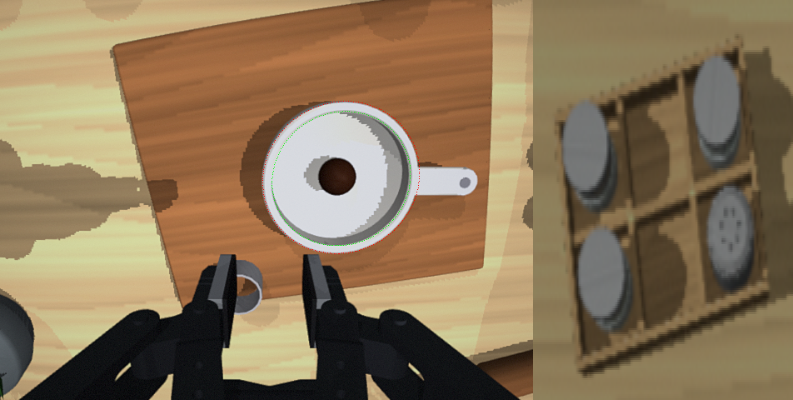

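The shaker stands in the near right cell. The predicted rim overlay closely follows the dish rim in the wrist picture. Before gripping I'll refine the dish pose by silhouette matching.

```bash
cat > fit.py <<'E'
from h import *
from scipy.optimize import minimize
def mask(im,c,r):
    hsv=cv2.cvtColor(im,cv2.COLOR_BGR2HSV); m=(hsv[...,1]<60).astype(np.uint8)
    roi=np.zeros_like(m); cv2.circle(roi,c,r,1,-1); m*=roi
    n,l,s,_=cv2.connectedComponentsWithStats(m); m=(l==1+np.argmax(s[1:,4])).astype(np.uint8)
    f,_=cv2.findContours(m,cv2.RETR_EXTERNAL,cv2.CHAIN_APPROX_NONE); o=np.zeros_like(m); cv2.drawContours(o,f,-1,1,-1); return o
def sil(n,cp,x,y,a,z0,shape,S=4):
    o=np.zeros((shape[0]*S,shape[1]*S),np.uint8); t=np.arange(0,2*np.pi,.02)
    pr=lambda P:np.array([proj(n,p,cp) for p in P])
    ring=np.vstack([pr([(x+.068*np.cos(k),y+.068*np.sin(k),z0+z) for k in t[::2]]) for z in(.018,.038)])
    c,s=np.cos(a),np.sin(a); h=[]
    for z in(.024,.034):
        for u,v in [(.06,.013),(.06,-.013)]+[(.113+.013*np.cos(b),.013*np.sin(b)) for b in np.linspace(-1.57,1.57,15)]: h.append((x+c*u-s*v,y+s*u+c*v,z0+z))
    for Q in(ring,pr(h)): cv2.fillConvexPoly(o,cv2.convexHull(((Q+.5)*S).round().astype(np.int32)),1)
    return cv2.resize(o.astype(np.float32),shape[::-1],interpolation=cv2.INTER_AREA)
def dofit(n,im,cp,x0,z0,r):
    c=proj(n,(x0[0],x0[1],z0+.03),cp); m=mask(im,(int(c[0]),int(c[1])),r)
    f=lambda p:np.abs(sil(n,cp,p[0]/1e3,p[1]/1e3,np.radians(p[2]),z0,m.shape)-m).sum()
    p0=np.array([x0[0]*1e3,x0[1]*1e3,x0[2]])
    q=minimize(f,p0,method="Nelder-Mead",options=dict(initial_simplex=[p0,p0+[4,0,0],p0+[0,4,0],p0+[0,0,5]],xatol=.05,fatol=.5,maxiter=120))
    print(n,q.x.round(2),"err",q.fun,"of",m.sum()); return q.x
E
python3 - <<'E'
from fit import *
x0=(.5777,-.1808,87.7)
dofit("wrist",cv2.imread("pics/w3.png"),camera_params("wrist"),x0,.018,190)
dofit("top",cv2.imread("pics/top0.png"),camera_params("top"),x0,.018,62)
E
```

```text
wrist [ 578.19 -181.84   88.  ] err 591.625 of 29314
top [ 579.21 -180.81   87.84] err 82.75 of 3148
```

```bash
python3 -m inch '[{"x":0.011,"y":-0.028,"z":-0.2,"wx":0,"wy":0,"wz":0,"claw":-0.3},{"x":0.011,"y":-0.028,"z":-0.45,"wx":0,"wy":0,"wz":0,"claw":-0.3},{"x":0.011,"y":-0.028,"z":-0.7,"wx":0,"wy":0,"wz":0,"claw":-0.3},{"x":0.011,"y":-0.028,"z":-0.85,"wx":0,"wy":0,"wz":0,"claw":-0.3},{"x":0.011,"y":-0.028,"z":-0.95,"wx":0,"wy":0,"wz":0,"claw":-0.3}]' | tail -1
python3 -m inch '[{"x":0,"y":0,"z":0,"wx":0,"wy":0,"wz":0,"claw":-0.3},{"x":0,"y":0,"z":0,"wx":0,"wy":0,"wz":0,"claw":-0.3},{"x":0,"y":0,"z":0,"wx":0,"wy":0,"wz":0,"claw":-0.3},{"x":0,"y":0,"z":0,"wx":0,"wy":0,"wz":0,"claw":-0.3}]' | tail -1
python3 - <<'E'
from fit import *
st(); im=read_camera("wrist")[:,:,::-1].copy(); cv2.imwrite("pics/w4.png",im); dofit("wrist",im,camera_params("wrist"),(.5785,-.1815,87.9),.018,300)
E
```

```text
grip_force: 0.0
grip_force: 0.0
t 17.10 tcp [ 0.5765 -0.2475  0.2632] yang 87.76 zax [ 0.0023 -0.001  -1.    ] q [ 0.82  0.53 -0.64  1.59  0.34  1.14  1.63] w 0.347 gf 0.0 F [-0.   0.4  0.3]
wrist [ 578.64 -181.83   88.46] err 29379.8125 of 90972
```

View pics/w4.png

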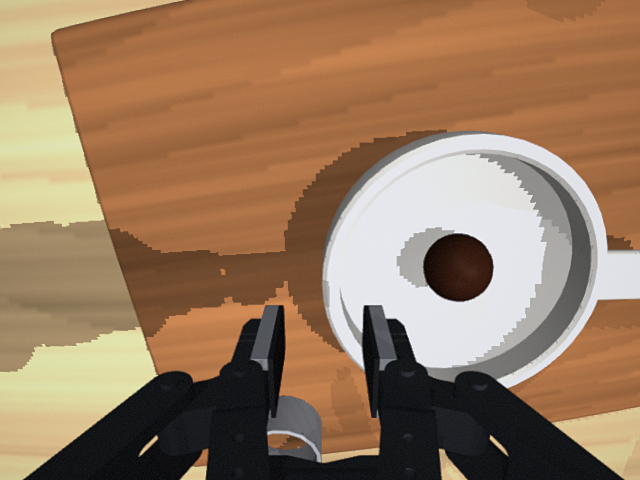

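The wrist picture shows the fingers straddling the rim wall, which is at column 330. The fingers are at columns 284 and 365. The ball is clear at (458,267).

```bash
python3 -m inch '[{"x":-0.003,"y":0.014,"z":-0.08,"wx":0,"wy":0,"wz":0,"claw":-0.3},{"x":-0.003,"y":0.014,"z":-0.16,"wx":0,"wy":0,"wz":0,"claw":-0.3},{"x":-0.003,"y":0.014,"z":-0.24,"wx":0,"wy":0,"wz":0,"claw":-0.3},{"x":-0.003,"y":0.014,"z":-0.3,"wx":0,"wy":0,"wz":0,"claw":-0.3},{"x":-0.003,"y":0.014,"z":-0.3,"wx":0,"wy":0,"wz":0,"claw":-0.3}]' | tail -1
python3 -c "from h import *;st()"
python3 -m inch '[{"x":0,"y":0,"z":-0.04,"wx":0,"wy":0,"wz":0,"claw":-0.3},{"x":0,"y":0,"z":-0.08,"wx":0,"wy":0,"wz":0,"claw":-0.3},{"x":0,"y":0,"z":-0.1,"wx":0,"wy":0,"wz":0,"claw":-0.3},{"x":0,"y":0,"z":-0.1,"wx":0,"wy":0,"wz":0,"claw":-0.3}]' | tail -1
python3 -c "from h import *;st()"
```

```text
grip_force: 0.0
t 17.57 tcp [ 0.5747 -0.2458  0.2229] yang 87.75 zax [-0.0031  0.0015 -1.    ] q [ 0.81  0.57 -0.63  1.62  0.37  1.07  1.61] w 0.349 gf 0.0 F [-0.3 -0.  -1.2]
grip_force: 0.0
t 17.90 tcp [ 0.5754 -0.2459  0.2128] yang 87.75 zax [-6.e-04  4.e-04 -1.e+00] q [ 0.8   0.59 -0.62  1.62  0.38  1.05  1.6 ] w 0.352 gf 0.0 F [-0.3  0.  -0.5]
```

```bash
python3 -m inch '[{"x":0,"y":0,"z":0.01,"wx":0,"wy":0,"wz":0,"claw":-0.4},{"x":0,"y":0,"z":0.01,"wx":0,"wy":0,"wz":0,"claw":-0.5},{"x":0,"y":0,"z":0.01,"wx":0,"wy":0,"wz":0,"claw":-0.58},{"x":0,"y":0,"z":0.01,"wx":0,"wy":0,"wz":0,"claw":-0.64},{"x":0,"y":0,"z":0.01,"wx":0,"wy":0,"wz":0,"claw":-0.68}]' 20 | tail -1
python3 -c "from h import *;st()"
python3 -m inch '[{"x":0,"y":0,"z":0,"wx":0,"wy":0,"wz":0,"claw":-0.72},{"x":0,"y":0,"z":0,"wx":0,"wy":0,"wz":0,"claw":-0.76},{"x":0,"y":0,"z":0,"wx":0,"wy":0,"wz":0,"claw":-0.8},{"x":0,"y":0,"z":0,"wx":0,"wy":0,"wz":0,"claw":-0.85},{"x":0,"y":0,"z":0,"wx":0,"wy":0,"wz":0,"claw":-0.9}]' 20 | tail -1
python3 -c "from h import *;st()"
```

```text
grip_force: 0.0
t 18.32 tcp [ 0.5755 -0.2459  0.2148] yang 87.74 zax [ 2.e-04 -1.e-04 -1.e+00] q [ 0.8   0.58 -0.62  1.62  0.38  1.06  1.6 ] w 0.158 gf 0.0 F [0.2 0.3 0.1]
grip_force: 21.1
t 18.73 tcp [ 0.5756 -0.2457  0.2147] yang 87.76 zax [ 1.e-04  3.e-04 -1.e+00] q [ 0.8   0.58 -0.62  1.62  0.38  1.06  1.6 ] w 0.090 gf 21.1 F [-0.1  0.8  2.1]
```

```bash
python3 -m inch '[{"x":0,"y":0,"z":0,"wx":0,"wy":0,"wz":0,"claw":-1},{"x":0,"y":0,"z":0,"wx":0,"wy":0,"wz":0,"claw":-1},{"x":0,"y":0,"z":0,"wx":0,"wy":0,"wz":0,"claw":-1},{"x":0,"y":0,"z":0,"wx":0,"wy":0,"wz":0,"claw":-1}]' 50 | tail -1
python3 -c "from h import *;st()"
python3 -m inch '[{"x":0,"y":0,"z":0.005,"wx":0,"wy":0,"wz":0,"claw":-1},{"x":0,"y":0,"z":0.015,"wx":0,"wy":0,"wz":0,"claw":-1},{"x":0,"y":0,"z":0.03,"wx":0,"wy":0,"wz":0,"claw":-1},{"x":0,"y":0,"z":0.05,"wx":0,"wy":0,"wz":0,"claw":-1},{"x":0,"y":0,"z":0.075,"wx":0,"wy":0,"wz":0,"claw":-1}]' | tail -1
python3 -m inch '[{"x":0,"y":0,"z":0.03,"wx":0,"wy":0,"wz":0,"claw":-1},{"x":0,"y":0,"z":0.06,"wx":0,"wy":0,"wz":0,"claw":-1},{"x":0,"y":0,"z":0.09,"wx":0,"wy":0,"wz":0,"claw":-1},{"x":0,"y":0,"z":0.12,"wx":0,"wy":0,"wz":0,"claw":-1},{"x":0,"y":0,"z":0.15,"wx":0,"wy":0,"wz":0,"claw":-1}]' | tail -1
python3 - <<'E'
from h import *
st(); im=read_camera("wrist")[:,:,::-1].copy(); cv2.imwrite("pics/w5.png",im)
m=(im.max(2)<70)&(im[...,2]>im[...,0]+8); 
ys,xs=np.nonzero(m[150:350,360:560]); print("ball px",xs.mean()+360,ys.mean()+150,len(xs))
st()
E
```

```text
grip_force: 54.1
t 19.07 tcp [ 0.5756 -0.2458  0.2148] yang 87.75 zax [ 1.e-04  2.e-04 -1.e+00] q [ 0.8   0.58 -0.62  1.62  0.38  1.06  1.6 ] w 0.073 gf 54.1 F [-1.1  1.3  4.1]
grip_force: 53.2
grip_force: 53.2
t 19.90 tcp [ 0.5755 -0.2459  0.2421] yang 87.75 zax [ 1.e-04 -0.e+00 -1.e+00] q [ 0.81  0.55 -0.63  1.61  0.36  1.1   1.62] w 0.077 gf 53.2 F [-0.5  0.3 -1. ]
ball px 486.924995312207 315.02812675792234 5333
t 19.95 tcp [ 0.5758 -0.246   0.2428] yang 87.74 zax [ 1.e-03 -4.e-04 -1.e+00] q [ 0.81  0.55 -0.63  1.61  0.36  1.1   1.62] w 0.079 gf 53.2 F [ 0.7  0.2 -2.2]
```

```bash
python3 -m inch '[{"x":0,"y":0,"z":0.03,"wx":0,"wy":0,"wz":0,"claw":-1},{"x":0,"y":0,"z":0.07,"wx":0,"wy":0,"wz":0,"claw":-1},{"x":0,"y":0,"z":0.12,"wx":0,"wy":0,"wz":0,"claw":-1},{"x":0,"y":0,"z":0.17,"wx":0,"wy":0,"wz":0,"claw":-1},{"x":0,"y":0,"z":0.22,"wx":0,"wy":0,"wz":0,"claw":-1}]' | tail -1
python3 -m inch '[{"x":0,"y":0,"z":0.06,"wx":0,"wy":0,"wz":0,"claw":-1},{"x":0,"y":0,"z":0.12,"wx":0,"wy":0,"wz":0,"claw":-1},{"x":0,"y":0,"z":0.18,"wx":0,"wy":0,"wz":0,"claw":-1},{"x":0,"y":0,"z":0.23,"wx":0,"wy":0,"wz":0,"claw":-1},{"x":0,"y":0,"z":0.27,"wx":0,"wy":0,"wz":0,"claw":-1}]' | tail -1
python3 -m inch '[{"x":0,"y":0,"z":0.02,"wx":0,"wy":0,"wz":0,"claw":-1},{"x":0,"y":0,"z":0.03,"wx":0,"wy":0,"wz":0,"claw":-1},{"x":0,"y":0,"z":0.03,"wx":0,"wy":0,"wz":0,"claw":-1},{"x":0,"y":0,"z":0.03,"wx":0,"wy":0,"wz":0,"claw":-1},{"x":0,"y":0,"z":0.03,"wx":0,"wy":0,"wz":0,"claw":-1}]' | tail -1
cat > ball.py <<'E'
from fit import *
def dark(im):
    hsv=cv2.cvtColor(im,cv2.COLOR_BGR2HSV); return (hsv[...,2]<80)&(hsv[...,1]>100)
def ball(n,c,z0,r):   # c: world xy of dish centre; returns ball xy estimate
    im=read_camera(n)[:,:,::-1].copy(); cp=camera_params(n); u=proj(n,(c[0],c[1],z0+.023),cp)
    m=dark(im).astype(np.uint8); roi=np.zeros_like(m); cv2.circle(roi,(int(u[0]),int(u[1])),r,1,-1)
    ys,xs=np.nonzero(m*roi); print(n,"ball",atz(n,(xs.mean(),ys.mean()),z0+.023,cp)[:2].round(4),len(xs),"centre given",c); return im,cp
E
python3 - <<'E'
from ball import *
s=st(); z0=.018+s["eef_pos"][2]-.2148; c=np.array([s["eef_pos"][0]+.064*np.cos(np.radians(87.9)),s["eef_pos"][1]+.064*np.sin(np.radians(87.9))])
im,cp=ball("wrist",c,z0,60)
im,cp=ball("scene",c,z0,20); cv2.imwrite("pics/s5.png",im)
im,cp=ball("top",c,z0,14)
st()
E
```

```text
grip_force: 53.2
grip_force: 53.2
grip_force: 53.2
t 21.20 tcp [ 0.5754 -0.2459  0.3036] yang 87.74 zax [-6.e-04  4.e-04 -1.e+00] q [ 0.83  0.49 -0.66  1.55  0.31  1.21  1.65] w 0.079 gf 53.2 F [ 0.1 -0.8 -2.3]
wrist ball [ 0.5766 -0.1827] 5869 centre given [ 0.57773937 -0.18195212]
scene ball [ 0.5759 -0.1828] 239 centre given [ 0.57773937 -0.18195212]
top ball [ 0.5764 -0.1827] 155 centre given [ 0.57773937 -0.18195212]
t 21.35 tcp [ 0.5754 -0.2459  0.3037] yang 87.75 zax [-5.e-04  3.e-04 -1.e+00] q [ 0.83  0.49 -0.66  1.55  0.31  1.21  1.65] w 0.075 gf 53.2 F [ 0.4  0.2 -2.3]
```

The ball is within about 2 mm of the middle. Next I'll work out a slow turn about the dish's own axis, combined with the small shift to the board's middle.

```bash
python3 - <<'E'
import numpy as np
N=50;s=np.linspace(0,1,N+1);m=6*s**5-15*s**4+10*s**3
m=.6*m+.4*(3*s**2-2*s**3)
phi=np.radians(87.9-81.6*m);C=np.outer(1-m,[.5777,-.182])+np.outer(m,[.574,-.194])
P=C-.064*np.c_[np.cos(phi),np.sin(phi)]
for k in range(0,N,5):
    print(k//5,[tuple(np.r_[(P[k+j]-P[k])/.12,np.degrees(phi[k+j]-phi[k])/45].round(3)) for j in range(1,6)])
print(P[-1])
E
```

```text
0 [(np.float64(-0.0), np.float64(-0.0), np.float64(-0.001)), (np.float64(-0.002), np.float64(-0.0), np.float64(-0.004)), (np.float64(-0.004), np.float64(-0.0), np.float64(-0.01)), (np.float64(-0.008), np.float64(-0.001), np.float64(-0.018)), (np.float64(-0.013), np.float64(-0.001), np.float64(-0.03))]
1 [(np.float64(-0.006), np.float64(-0.0), np.float64(-0.015)), (np.float64(-0.014), np.float64(-0.001), np.float64(-0.033)), (np.float64(-0.024), np.float64(-0.001), np.float64(-0.055)), (np.float64(-0.035), np.float64(-0.001), np.float64(-0.08)), (np.float64(-0.047), np.float64(-0.001), np.float64(-0.109))]
2 [(np.float64(-0.014), np.float64(0.0), np.float64(-0.032)), (np.float64(-0.029), np.float64(0.001), np.float64(-0.068)), (np.float64(-0.046), np.float64(0.002), np.float64(-0.108)), (np.float64(-0.064), np.float64(0.004), np.float64(-0.15)), (np.float64(-0.083), np.float64(0.007), np.float64(-0.196))]
3 [(np.float64(-0.02), np.float64(0.004), np.float64(-0.048)), (np.float64(-0.041), np.float64(0.008), np.float64(-0.1)), (np.float64(-0.063), np.float64(0.014), np.float64(-0.153)),
[... 1284 characters left out ...]
3)), (np.float64(-0.027), np.float64(0.068), np.float64(-0.196))]
8 [(np.float64(-0.003), np.float64(0.01), np.float64(-0.029)), (np.float64(-0.005), np.float64(0.019), np.float64(-0.054)), (np.float64(-0.007), np.float64(0.027), np.float64(-0.076)), (np.float64(-0.009), np.float64(0.034), np.float64(-0.094)), (np.float64(-0.01), np.float64(0.039), np.float64(-0.109))]
9 [(np.float64(-0.001), np.float64(0.004), np.float64(-0.012)), (np.float64(-0.001), np.float64(0.007), np.float64(-0.02)), (np.float64(-0.002), np.float64(0.009), np.float64(-0.026)), (np.float64(-0.002), np.float64(0.01), np.float64(-0.029)), (np.float64(-0.002), np.float64(0.011), np.float64(-0.03))]
[ 0.5103865 -0.201023 ]
```

Run the first half, then check.

```bash
python3 -m inch '[{"x":0,"y":0,"z":0,"wx":0,"wy":0,"wz":-0.001,"claw":-1},{"x":-0.002,"y":0,"z":0,"wx":0,"wy":0,"wz":-0.004,"claw":-1},{"x":-0.004,"y":0,"z":0,"wx":0,"wy":0,"wz":-0.01,"claw":-1},{"x":-0.008,"y":-0.001,"z":0,"wx":0,"wy":0,"wz":-0.018,"claw":-1},{"x":-0.013,"y":-0.001,"z":0,"wx":0,"wy":0,"wz":-0.03,"claw":-1}]' | tail -1
python3 -m inch '[{"x":-0.006,"y":0,"z":0,"wx":0,"wy":0,"wz":-0.015,"claw":-1},{"x":-0.014,"y":-0.001,"z":0,"wx":0,"wy":0,"wz":-0.033,"claw":-1},{"x":-0.024,"y":-0.001,"z":0,"wx":0,"wy":0,"wz":-0.055,"claw":-1},{"x":-0.035,"y":-0.001,"z":0,"wx":0,"wy":0,"wz":-0.08,"claw":-1},{"x":-0.047,"y":-0.001,"z":0,"wx":0,"wy":0,"wz":-0.109,"claw":-1}]' | tail -1
python3 -m inch '[{"x":-0.014,"y":0,"z":0,"wx":0,"wy":0,"wz":-0.032,"claw":-1},{"x":-0.029,"y":0.001,"z":0,"wx":0,"wy":0,"wz":-0.068,"claw":-1},{"x":-0.046,"y":0.002,"z":0,"wx":0,"wy":0,"wz":-0.108,"claw":-1},{"x":-0.064,"y":0.004,"z":0,"wx":0,"wy":0,"wz":-0.15,"claw":-1},{"x":-0.083,"y":0.007,"z":0,"wx":0,"wy":0,"wz":-0.196,"claw":-1}]' | tail -1
python3 -m inch '[{"x":-0.02,"y":0.004,"z":0,"wx":0,"wy":0,"wz":-0.048,"claw":-1},{"x":-0.041,"y":0.008,"z":0,"wx":0,"wy":0,"wz":-0.1,"claw":-1},{"x":-0.063,"y":0.014,"z":0,"wx":0,"wy":0,"wz":-0.153,"claw":-1},{"x":-0.085,"y":0.021,"z":0,"wx":0,"wy":0,"wz":-0.209,"claw":-1},{"x":-0.107,"y":0.029,"z":0,"wx":0,"wy":0,"wz":-0.267,"claw":-1}]' | tail -1
python3 -m inch '[{"x":-0.022,"y":0.009,"z":0,"wx":0,"wy":0,"wz":-0.059,"claw":-1},{"x":-0.045,"y":0.02,"z":0,"wx":0,"wy":0,"wz":-0.12,"claw":-1},{"x":-0.067,"y":0.032,"z":0,"wx":0,"wy":0,"wz":-0.181,"claw":-1},{"x":-0.088,"y":0.044,"z":0,"wx":0,"wy":0,"wz":-0.243,"claw":-1},{"x":-0.109,"y":0.058,"z":0,"wx":0,"wy":0,"wz":-0.306,"claw":-1}]' | tail -1
python3 -c "from h import *;st()"
```

```text
grip_force: 53.2
grip_force: 53.2
grip_force: 53.2
grip_force: 53.2
grip_force: 53.2
t 23.43 tcp [ 0.5321 -0.2348  0.3041] yang 46.66 zax [ 0.e+00  1.e-04 -1.e+00] q [ 0.79  0.37 -0.56  1.68  0.21  1.15  1.  ] w 0.074 gf 53.2 F [ 0.4  0.2 -3.1]
```

```bash
python3 -m inch '[{"x":-0.02,"y":0.015,"z":0,"wx":0,"wy":0,"wz":-0.063,"claw":-1},{"x":-0.039,"y":0.03,"z":0,"wx":0,"wy":0,"wz":-0.125,"claw":-1},{"x":-0.056,"y":0.047,"z":0,"wx":0,"wy":0,"wz":-0.186,"claw":-1},{"x":-0.073,"y":0.064,"z":0,"wx":0,"wy":0,"wz":-0.247,"claw":-1},{"x":-0.088,"y":0.081,"z":0,"wx":0,"wy":0,"wz":-0.306,"claw":-1}]' | tail -1
python3 -m inch '[{"x":-0.014,"y":0.017,"z":0,"wx":0,"wy":0,"wz":-0.058,"claw":-1},{"x":-0.026,"y":0.035,"z":0,"wx":0,"wy":0,"wz":-0.113,"claw":-1},{"x":-0.037,"y":0.052,"z":0,"wx":0,"wy":0,"wz":-0.167,"claw":-1},{"x":-0.047,"y":0.068,"z":0,"wx":0,"wy":0,"wz":-0.218,"claw":-1},{"x":-0.056,"y":0.084,"z":0,"wx":0,"wy":0,"wz":-0.267,"claw":-1}]' | tail -1
python3 -m inch '[{"x":-0.007,"y":0.015,"z":0,"wx":0,"wy":0,"wz":-0.046,"claw":-1},{"x":-0.014,"y":0.03,"z":0,"wx":0,"wy":0,"wz":-0.088,"claw":-1},{"x":-0.019,"y":0.044,"z":0,"wx":0,"wy":0,"wz":-0.127,"claw":-1},{"x":-0.024,"y":0.056,"z":0,"wx":0,"wy":0,"wz":-0.163,"claw":-1},{"x":-0.027,"y":0.068,"z":0,"wx":0,"wy":0,"wz":-0.196,"claw":-1}]' | tail -1
python3 -m inch '[{"x":-0.003,"y":0.01,"z":0,"wx":0,"wy":0,"wz":-0.029,"claw":-1},{"x":-0.005,"y":0.019,"z":0,"wx":0,"wy":0,"wz":-0.054,"claw":-1},{"x":-0.007,"y":0.027,"z":0,"wx":0,"wy":0,"wz":-0.076,"claw":-1},{"x":-0.009,"y":0.034,"z":0,"wx":0,"wy":0,"wz":-0.094,"claw":-1},{"x":-0.01,"y":0.039,"z":0,"wx":0,"wy":0,"wz":-0.109,"claw":-1}]' | tail -1
python3 -m inch '[{"x":-0.001,"y":0.004,"z":0,"wx":0,"wy":0,"wz":-0.012,"claw":-1},{"x":-0.001,"y":0.007,"z":0,"wx":0,"wy":0,"wz":-0.02,"claw":-1},{"x":-0.002,"y":0.009,"z":0,"wx":0,"wy":0,"wz":-0.026,"claw":-1},{"x":-0.002,"y":0.01,"z":0,"wx":0,"wy":0,"wz":-0.029,"claw":-1},{"x":-0.002,"y":0.011,"z":0,"wx":0,"wy":0,"wz":-0.03,"claw":-1}]' | tail -1
python3 -m inch '[{"x":0,"y":0,"z":0,"wx":0,"wy":0,"wz":0,"claw":-1},{"x":0,"y":0,"z":0,"wx":0,"wy":0,"wz":0,"claw":-1},{"x":0,"y":0,"z":0,"wx":0,"wy":0,"wz":0,"claw":-1},{"x":0,"y":0,"z":0,"wx":0,"wy":0,"wz":0,"claw":-1},{"x":0,"y":0,"z":0,"wx":0,"wy":0,"wz":0,"claw":-1}]' | tail -1
python3 - <<'E'
from ball import *
s=st(); z0=.018+s["eef_pos"][2]-.2148; c=s["eef_pos"][:2]+.064*np.array([np.cos(np.radians(6.4)),np.sin(np.radians(6.4))])
for n,r in(("wrist",60),("scene",20),("top",14)):
    im,cp=ball(n,c,z0,r); cv2.imwrite(f"pics/f_{n}.png",im)
    if n=="scene": dofit(n,im,cp,(c[0],c[1],6.4),z0,75)
    if n=="top": dofit(n,im,cp,(c[0],c[1],6.4),z0,66)
a=cv2.imread("pics/f_scene.png"); b=cv2.imread("pics/f_wrist.png")
cv2.imwrite("pics/final.png",np.hstack([cv2.resize(a[150:410,60:400],(460,352)),cv2.resize(b,(340,352))]))
st()
E
```

```text
grip_force: 53.2
grip_force: 53.2
grip_force: 53.2
grip_force: 53.2
grip_force: 53.2
grip_force: 53.2
t 25.93 tcp [ 0.5105 -0.2009  0.304 ] yang 6.02 zax [ 1.e-04  0.e+00 -1.e+00] q [ 0.7   0.28 -0.48  1.77  0.14  1.12  0.29] w 0.079 gf 53.2 F [ 0.6 -0.7 -2.4]
wrist ball [ 0.5746 -0.1937] 5862 centre given [ 0.57406295 -0.19378488]
scene ball [ 0.5763 -0.1932] 229 centre given [ 0.57406295 -0.19378488]
scene [ 576.84 -196.32    6.05] err 287.0625 of 3525
top ball [ 0.5742 -0.1916] 141 centre given [ 0.57406295 -0.19378488]
top [ 573.54 -197.54    7.9 ] err 3186.5 of 6364
t 26.08 tcp [ 0.5105 -0.2009  0.304 ] yang 6.03 zax [ 0.  0. -1.] q [ 0.7   0.28 -0.48  1.77  0.14  1.12  0.29] w 0.073 gf 53.2 F [-0.8 -0.1 -2.2]
```

View pics/final.png

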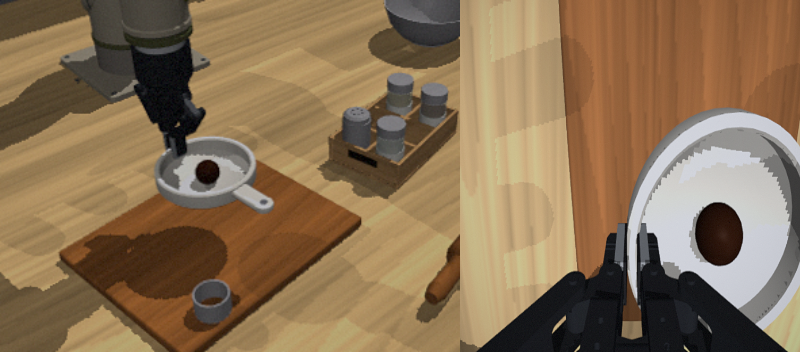

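The final picture shows the dish held level above the middle of the board, its handle pointing to the far side and the ball central. The jar and the shaker stand upright in the crate, and the cutter has not moved.

```bash
python3 -c "
from rig import job; print(job.hand_in())"
```

```text
the job is handed in; nothing more can be done
None
```

The job is handed in at about 26 s. The jar and shaker stand upright in their own crate cells, and the dish is held still about 89 mm above the board's middle, its handle pointing to the far side within about half a degree and the ball in its middle.

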